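Clamp the tagine on the hob and spark the burner

ROBOT

A 7-joint arm with a two-finger parallel gripper is mounted at the origin on the work surface. World frame = base frame: x ahead of the robot, y to its left, z up, the work surface at z = 0. Lengths are in m, angles in rad, forces in N, time in s.
With the tool pointing down it reaches from about 0.4 to 0.85 m from the base axis. Payload 10.4 kg.
Tool frame: the origin (TCP) lies between the finger pads; the fingertips stand 19 mm ahead of it and the grasp point (between the pads) is the TCP; z points along the fingers, y is the line along which they close (so a half turn about z gives the same grasp; the last joint's range is limited). The gripper opens to 85 mm and grips with 20 to 120 N. Pads are 22 mm wide; open, the fingers measure 114 mm over their backs; the gripper's body (76 mm by 85 mm) begins 54 mm behind the grasp point. The pads swing forward as they close: fully open they stand 13 mm farther back than shut.
Start: joints at [-1.155, 0.332, -0.065, 1.46, 0.022, 1.35, -0.088], TCP at [0.266, 0.566, 0.219] pointing down, gripper open.
Joint ranges: [-2.6, 2.6], [-0.5, 2.12], [-1.47, 1.34], [0.16, 2.42], [-1.27, 4.41], [0.06, 2.06], [-2.6, 2.6]. Speed limits (rad/s): [2.22, 2.22, 2.79, 2.79, 3.14, 3.14, 3.14].

INTERFACE

Orientations are given as a rotation vector (axis times angle).
In Python, from plant import state, camera, camera_params, job_done gives the robot as it stands.
- The arm moves only by the tool jog_arm, never from a script. Its arguments are lists of equal length, an entry for each row: "rot": the turn, a rotation vector about the tool's x, y, z in degrees, a list of three; "delta_pos": the shift along the tool's x, y, z in mm, a list of three; "hand": the finger opening in mm, from 0 to 85.4. In form: {"rot": [[wx, wy, wz], ...], "delta_pos": [[x, y, z], ...], "hand": [hand, ...]}. A call has 1 to 20 rows; each row is the pose to reach, as a shift and turn from the pose commanded when the call began, along the tool's axes at that moment; what a row does not reach only later rows make up. A row lasts 1/8 s, in which the tool goes at most 62.5 mm and 10.7 degrees, less where a joint would pass 70% of its speed; a pose out of reach is approached as far as the arm can. A call with a gripper value outside its range is refused whole. The fingers move at their own pace and stop on an object; "grip_force" is the grip in N (left out, the last holds). Time passes only in rows, so rows that repeat a pose let the fingers close. It gives the time, the measured TCP pose, the force, the opening and the grip force at its end, in the units of the state.
- state(): the state, without advancing time (a new reading comes with each control period).
- camera(name): name is "scene" or "top" or "wrist"; returns (picture, depth): 480x640x3 uint8, red, green, blue; 480x640 float32, m along the optical axis (not along the pixel's ray), 0 where there is no reading.
- camera_params(name): a dict with "fx", "fy", "cx", "cy" (pixels), "k1" (the pictures are not rectified: a ray, as slopes to the right and down, at radius r is drawn at 1 + k1 r^2 times it, then the intrinsics apply), "cam_to_world" (4x4, takes a point from camera to world coordinates). Camera axes: x right, y up, looking along -z (the intrinsics and any distortion apply to the point x, -y, -z); pixel columns grow to the right and rows downward; lengths in m; the calibration is good to about 2 mm. A picture is of the moment at which its call begins: read the wrist's pose just before it. camera_params takes no time and is no camera call; for the wrist camera it gives the pose at the moment of the call.
- job_done(): hands the job in; it is judged then, once.
The state is a dict: "t": time; "qpos": joint angles; "dq": joint speeds; "effort": joint torques, N m; "eef_pos": TCP position; "eef_rot": TCP orientation; "contact_force": force on the tool from outside, world axes, zero at the start; "ft_torque": the same for the moment, N m; "width": opening from 0.0 (shut) to 1.0 (fully open); "grasp_force": force on a finger pad.
Only numpy, scipy, OpenCV 4.12 (cv2) and the standard library are available. Lean on these libraries where they do the work, as an engineer would, in place of code of your own. Each camera call takes 0.05 s, during which the arm holds its last target. There are 200 camera calls.

TASK

Lift the lidded tagine off the teak shelf, set it down gently and upright on the hob's pan support between fence and jaw and let go, then wind the handwheel clockwise by its crank, not pushing the jaw by hand, until the jaw holds the pot snugly against the fence without crushing it. With the pot held, twist the spark knob clockwise right to its stop and let it spring back. Leave the jar and the pepper mill standing where they are.

Things in the scene. Friction and masses are not known exactly. Their poses are not given: they have to be found in the camera images.
- tagine: small round tagine, one piece: terracotta bowl 130 mm across (upright side 14 to 44 mm above its underside), steel cone lid clipped on, 141 mm high in all, about 0.65 kg. An upright steel plate handle stands on the lid: 50 mm long (tagine's x), 14 mm thick (its y), 99 to 141 mm above the underside. Origin: centre of the underside, z up
- lid_handle (a point): point in the tagine's lid handle, on the axis, 123 mm above the tagine's underside and 18 mm below the handle's top; same axes as the tagine: pinch along y
- hob: steel hob, 280 (x) x 450 (y) x 40 mm high, fixed; origin at the centre of its underside, x away from the robot at yaw 0. On its +y part four dark bars along y (pan support, top at 55 mm, 158 x 190 mm), with the fence at their +y end and the jaw on their -y side. On its -y part a gear pod with the handwheel on top. Near its front (-x) edge the spark knob
- burner (a point): centre of the pot's place when it touches both fence posts, at pan-support height; in the hob's frame x 20, y 80, z 55 mm; axes as the hob. There are 45 to 70 mm of free room towards the open jaw; set down some 10 to 15 mm short of the fence (-y), the pot is pushed home by the jaw
- fence: fixed steel fence at the +y end of the pan support: crossbar with two upright rubber-covered posts 16 mm thick, 94 mm apart along x, 58 to 98 mm above the worktop, which centre the round pot. Origin: midway between the post axes, at worktop height; axes as the hob; 56 mm beyond the burner point along y
- jaw: sliding jaw, mirror image of the fence (same posts, tops 98 mm above the worktop), moves along the hob's y towards the fence. Origin: midway between the post axes, at worktop height; axes as the hob; 56 mm short of the burner point along y when it clamps a pot seated in the fence
- carriage (a joint): travel of the jaw towards the fence in m: 0 fully open, 0.070 when it meets the tagine seated in the fence, then a buffer spring in the jaw (about 6 N per mm) gives up to 4 mm more; starts anywhere from 0 to 0.025; driven by the handwheel, 10 mm per rad
- handwheel (a joint): angle of the handwheel in rad, grows clockwise seen from above, 10 mm of jaw travel per rad (63 mm a turn); needs about 2 to 3 N at the crank while the jaw runs free; stays where it is left
- wheel_axis (a point): point on the handwheel's upright axis at the height of the crank grip (152 mm above the worktop); in the hob's frame at x 20, y -165 mm. The aluminium wheel is 117 mm across and its rim lies 97 to 111 mm above the worktop
- crank_grip (a point): middle of the crank handle's gripping zone, 152 mm above the worktop: an upright wooden handle 23 mm thick on the wheel rim, 52 mm from the wheel axis, 112 to 170 mm above the worktop. It turns freely on its pin, so it can be gripped and led round without turning the gripper
- spark_knob (a joint): angle of the spark knob in rad, grows clockwise seen from above; a spring holds it at 0, its stop is at 1.2 (about 0.1 N m there)
- knob_grip (a point): on the knob's upright axis, 78 mm above the worktop; in the hob's frame x -100, y -20 mm. The knob: steel disc 52 mm across with a bar grip on top, 60 mm long (along this point's x, which turns with the knob), 13 mm thick (its y: pinch along y), 54 to 90 mm above the worktop
- shelf: low teak shelf, 260 (x) x 380 (y) mm, top 60 mm above the worktop, fixed. Origin: centre of its underside at worktop height. The tagine, the jar and the mill stand on it in any order
- jar: bystander: glass jar with steel cap, 80 mm across, 110 mm high; origin at the centre of its underside
- mill: bystander: wooden pepper mill, 58 mm across, 170 mm high; origin at the centre of its underside
Mind the look-alikes: they are no part of the job. Of the things that look like the tagine, the larger one is meant.

How it is judged:
By the outcome, as a careful person would: the job done as asked, in the order asked, and still so for the second after the job is handed in, with the robot touching nothing.
It also fails if it takes over 72 s, if anything falls off the work surface, if the arm or the gripper's body presses on something with over 40 N, if the wrist force passes 120 N, or if a joint passes its speed limit or range.

## Working session

There is one attempt and no reset: what is moved stays moved. The work goes in short steps, Python scripts to look and compute and a tool call to move; the robot and the scene stay as the last step left them, time stands still between calls to the robot, and variables do not carry over. Pictures are saved under pics/ and viewed, at most 10 in all, crops included, and the job is handed in when it is done.

Besides the shell and the picture viewer there is one more tool, called as name(argument=value, ...), one argument or row to a line, values as JSON. jog_arm: Moves the arm, as the interface text tells. Its arguments: {"type":"object","properties":{"rot":{"type":"array","items":{"type":"array","items":{"type":"number"}}},"delta_pos":{"type":"array","items":{"type":"array","items":{"type":"number"}}},"hand":{"type":"array","items":{"type":"number"}},"grip_force":{"type":"number"}},"required":["rot","delta_pos","hand"]}

```bash
ls; mkdir -p pics; cat > h.py <<'E'
import numpy as np, cv2
from scipy.spatial.transform import Rotation as R
from plant import state, camera, camera_params, job_done
def save(n,im): cv2.imwrite('pics/'+n+'.png',im[...,::-1])
def ray(P,u,v):
    x=(u-P['cx'])/P['fx'];y=(v-P['cy'])/P['fy']
    xd,yd=x,y
    for _ in range(20):
        s=1+P['k1']*(x*x+y*y); x,y=xd/s,yd/s
    T=np.array(P['cam_to_world']);d=np.array([x,-y,-1.0])
    return T[:3,3],T[:3,:3]@d     # depth*d + origin
def pix(P,u,v,z):
    o,d=ray(P,u,v);return o+d*(z-o[2])/d[2]
def cloud(P,D):
    v,u=np.mgrid[0:D.shape[0],0:D.shape[1]].astype(float)
    x=(u-P['cx'])/P['fx'];y=(v-P['cy'])/P['fy'];xd,yd=x,y
    for _ in range(20):
        s=1+P['k1']*(x*x+y*y); x,y=xd/s,yd/s
    T=np.array(P['cam_to_world'])
    return np.stack([x*D,-y*D,-D],-1)@T[:3,:3].T+T[:3,3]
def tool():
    s=state();return np.array(s['eef_pos']),R.from_rotvec(s['eef_rot'])
def delta(target):
    p,r=tool();return r.inv().apply(np.array(target)-p)*1000
E
cat > a.py <<'E'
from h import *
s=state();print(s)
for n in('scene','top'):
    P=camera_params(n);im,D=camera(n);save(n+'0',im);np.savez('pics/'+n+'0.npz',im=im,D=D,P=P)
    print(n,P)
E
python3 a.py
```

```text
pics
{'t': 0.0, 'qpos': array([-1.15461399,  0.33287328, -0.06471322,  1.46101249,  0.02158937,
        1.34985847, -0.08848672]), 'dq': array([-2.48463051e-05, -1.91326811e-03,  5.52977915e-04,  2.10288022e-04,
        1.02792284e-03,  9.10731960e-04, -9.78359050e-04]), 'effort': array([-7.27150345e-04, -6.25446081e+01,  4.89057193e-02, -3.91606987e+01,
        1.62185408e-02,  1.00038704e-02, -3.15400587e-05]), 'eef_pos': array([0.265344  , 0.56542203, 0.2180811 ]), 'eef_rot': array([-6.83593790e-01, -3.06604624e+00,  2.24967147e-03]), 'contact_force': array([ 0.31608905, -0.7284789 , -1.2723441 ]), 'ft_torque': array([ 0.00984669, -0.05095178,  0.00388548]), 'grasp_force': 0.0, 'width': 1.000696419667655}
scene {'fx': 550.4958351111316, 'fy': 550.4958351111316, 'cx': 321.637549703001, 'cy': 241.68377993423448, 'k1': 0.04477818356905944, 'cam_to_world': array([[ 4.00420422e-02, -6.91813831e-01,  7.20964810e-01,
         1.46165298e+00],
       [ 9.99197878e-01,  2.80744212e-02, -2.85556942e-02,
        -8.30908979e-02],
       [-4.85445505e-04,  7.21529937e-01,  6.92383069e-01,
         1.03760892e+00],
       [ 0.00000000e+00,  0.00000000e+00,  0.00000000e+00,
         1.00000000e+00]])}
top {'fx': 615.6727869655111, 'fy': 615.6727869655111, 'cx': 324.35528243127027, 'cy': 249.02590912136117, 'k1': -0.008374933063874676, 'cam_to_world': array([[-0.01260466,  0.99801424, -0.06171465,  0.40241618],
       [-0.99965678, -0.01399487, -0.02214625, -0.06064704],
       [-0.02296596,  0.06141432,  0.99784811,  1.45535072],
       [ 0.        ,  0.        ,  0.        ,  1.        ]])}
```

View pics/top0.png

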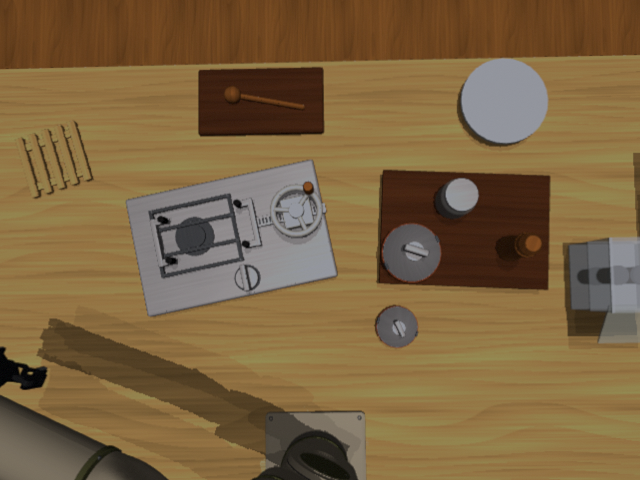

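View pics/scene0.png

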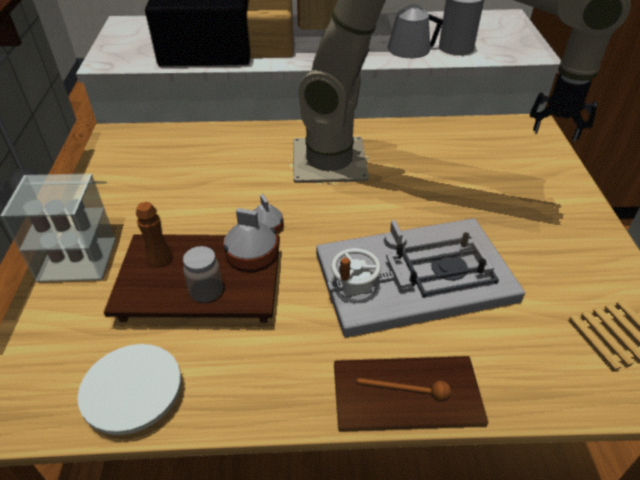

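Two tagine look-alikes: the large one at top (412,252), on the dark shelf, and a small one at (398,327), standing on the table. The larger one on the shelf fits the description. The hob is at about (232,238), crank at (308,187), knob at (247,278), jaw posts at (240,203) and (247,243), fence posts at (163,220) and (171,261).

```bash
cat > b.py <<'E'
from h import *
f=np.load('pics/top0.npz',allow_pickle=True);im,D,P=f['im'],f['D'],f['P'].item()
g=np.load('pics/scene0.npz',allow_pickle=True);ims,Ds,Ps=g['im'],g['D'],g['P'].item()
C=cloud(P,D);Cs=cloud(Ps,Ds);C[D==0]=np.nan;Cs[Ds==0]=np.nan
def rect(pts):
    r=cv2.minAreaRect((pts[:,:2]*1000).astype(np.float32));return r
def box(Cl,u0,u1,v0,v1,z0,z1):
    c=Cl[v0:v1,u0:u1].reshape(-1,3);return c[(c[:,2]>z0)&(c[:,2]<z1)]
h=box(C,395,435,235,270,.185,.23);print('handle top',len(h),h.mean(0),rect(h),np.median(h[:,2]))
h=box(Cs,225,275,200,235,.185,.23);print('handle scene',len(h),h.mean(0),rect(h),np.percentile(h[:,2],95))
t=box(C,370,450,205,300,.085,.25);c,r=cv2.minEnclosingCircle((t[:,:2]*1000).astype(np.float32));print('pot circ',c,r)
hb=box(C,115,345,150,325,.03,.05);print('hob',len(hb),rect(hb),np.median(hb[:,2]))
sh=box(C,370,560,160,300,.05,.07);print('shelf',rect(sh),np.median(sh[:,2]))
for n,b in dict(crank=(298,318,178,200,.14,.2),knob=(232,262,260,296,.07,.12),jaw1=(230,250,192,214,.08,.12),jaw2=(236,258,234,252,.08,.12),f1=(152,174,210,230,.08,.12),f2=(160,182,250,270,.08,.12),wheel=(265,330,180,245,.1,.125),jar=(430,485,170,222,.16,.18),mill=(500,550,225,265,.2,.25),bars=(150,245,195,275,.048,.062)).items():
    q=box(C,*b);print(n,len(q),q.mean(0).round(4) if len(q) else '',rect(q) if len(q)>3 else '', np.percentile(q[:,2],95) if len(q) else '')
a=cv2.resize(im[150:320,110:450],None,fx=2.3,fy=2.3,interpolation=cv2.INTER_CUBIC);save('crop1',a)
E
python3 b.py
```

```text
handle top 184 [ 0.474943   -0.21975922  0.20029446] ((475.3106384277344, -220.7539825439453), (50.01409912109375, 14.486867904663086), 71.9964599609375) 0.20085779106380308
handle scene 178 [ 0.48230031 -0.22025061  0.19573002] ((479.3462829589844, -220.2457275390625), (50.55088806152344, 18.13901138305664), 72.85356140136719) 0.20271657960041284
pot circ (501.1232604980469, -234.283935546875) 94.19908905029297
hob 17862 ((520.1825561523438, 187.5035400390625), (280.8702392578125, 454.7244567871094), 11.335299491882324) 0.04077540931267021
shelf ((529.9171752929688, -348.5303955078125), (381.1838073730469, 261.5299987792969), 87.02976989746094) 0.06083065715444991
crank 106 [0.6128 0.0008 0.1661] ((614.0162353515625, 1.1168365478515625), (21.40807342529297, 21.458389282226562), 4.723362445831299) 0.17419412297448006
knob 186 [0.4252 0.148  0.0883] ((425.5439758300781, 149.03123474121094), (59.872344970703125, 14.153463363647461), 11.472697257995605) 0.09452739637900759
jaw1 49 [0.5915 0.1639 0.0967] ((591.6179809570312, 164.554443359375), (14.441309928894043, 14.088456153869629), 80
[... 408 characters left out ...]
19), (14.753331184387207, 15.258996963500977), 59.8702507019043) 0.10298967769534628
wheel 1158 [0.5689 0.0322 0.11  ] ((571.826904296875, 30.931652069091797), (115.55890655517578, 113.88969421386719), 88.30313110351562) 0.11524627687637232
jar 884 [ 0.5913 -0.3203  0.1705] ((591.943359375, -321.03790283203125), (69.198486328125, 68.82307434082031), 77.33827209472656) 0.1748855285325565
mill 426 [ 0.4826 -0.443   0.2253] ((483.49810791015625, -446.02545166015625), (44.514137268066406, 45.62975311279297), 48.447113037109375) 0.23299551001778512
bars 1856 [0.5265 0.2566 0.0544] ((524.0888671875, 264.6033935546875), (183.5885467529297, 212.99818420410156), 1.395285725593567) 0.05979807798753467
```

View pics/crop1.png

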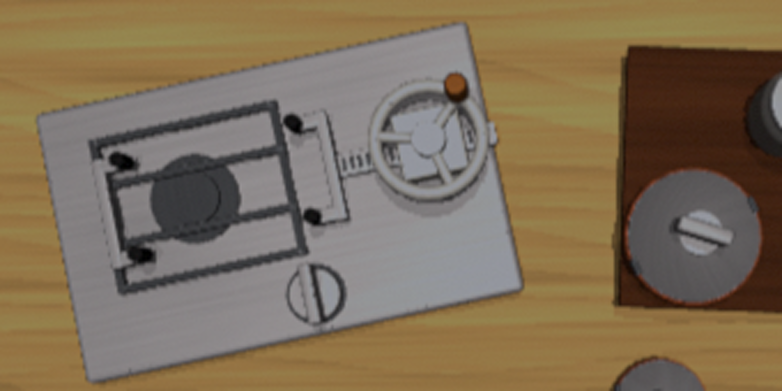

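The crop confirms it: the large tagine at crop (697,235) sits on the shelf, with its bar handle about 72° from world x. Next I hover over it and check with the wrist camera.

```bash
cat >> h.py <<'E'
def goal(pos_mm,yaw_y):
    """tool down, tool y along world angle yaw_y (deg, mod 180): prints rot deg and shift mm in tool axes"""
    p,r=tool();best=None
    for k in(0,180):
        a=np.radians(yaw_y+k);y=np.array([np.cos(a),np.sin(a),0]);z=np.array([0,0,-1.]);x=np.cross(y,z)
        w=(r.inv()*R.from_matrix(np.stack([x,y,z],1))).as_rotvec(degrees=True)
        if best is None or np.linalg.norm(w)<np.linalg.norm(best): best=w
    print(pos_mm,'rot',best.round(1),'pos',r.inv().apply(np.array(pos_mm)-p*1000).round(1))
E
python3 -c "
from h import *
goal([450,250,300],25);goal([475.5,-220.5,300],-18)"
```

```text
[450, 250, 300] rot [-0.1  0.  39.9] pos [-301.2 -207.3  -81.5]
[475.5, -220.5, 300] rot [-0.1  0.1 82.9] pos [-524.1 -622.3  -81. ]
```

jog_arm(
  rot=[
    [0, 0, 10],
    [0, 0, 20],
    [0, 0, 30],
    [0, 0, 40],
    [0, 0, 40],
    [0, 0, 50],
    [0, 0, 60],
    [0, 0, 70],
    [0, 0, 83],
    [0, 0, 83],
    [0, 0, 83],
    [0, 0, 83],
    [0, 0, 83],
    [0, 0, 83],
    [0, 0, 83],
    [0, 0, 83],
  ],
  delta_pos=[
    [-60, -40, -60],
    [-120, -80, -81],
    [-180, -125, -81],
    [-240, -165, -81],
    [-301, -207, -81],
    [-330, -260, -81],
    [-360, -315, -81],
    [-390, -370, -81],
    [-420, -425, -81],
    [-450, -480, -81],
    [-480, -535, -81],
    [-510, -590, -81],
    [-524, -622, -81],
    [-524, -622, -81],
    [-524, -622, -81],
    [-524, -622, -81],
  ],
  hand=[60, 60, 60, 60, 60, 60, 60, 60, 60, 60, 60, 60, 60, 60, 60, 60],
)

```text
t: 2.1
eef_pos: [0.4757, -0.2192, 0.2995]
eef_rot: [-2.543, -1.844, 0.0]
contact_force: [-0.2, 0.4, -0.7]
width: 0.704
grasp_force: 0.0
```

```bash
cat > c.py <<'E'
from h import *
P=camera_params('wrist');im,D=camera('wrist');save('w1',im);C=cloud(P,D);C[D==0]=np.nan
s=state();print(s['t'],s['eef_pos'],s['qpos'].round(2),s['contact_force'].round(1))
c=C.reshape(-1,3);near=np.hypot(c[:,0]-.4755,c[:,1]+.2205)<.045
h=c[near&(c[:,2]>.185)&(c[:,2]<.215)]
print(len(h),h.mean(0),cv2.minAreaRect((h[:,:2]*1000).astype(np.float32)),np.median(h[:,2]))
q=c[(np.hypot(c[:,0]-.4755,c[:,1]+.2205)<.08)&(c[:,2]>.075)&(c[:,2]<.105)]
if len(q)>10: print('rim',cv2.fitEllipse((cv2.convexHull((q[:,:2]*1000).astype(np.float32)))))
goal([475.5,-220.5,183],-18)
E
python3 c.py
```

```text
2.15 [ 0.47582687 -0.218692    0.29961032] [-0.38  0.07  0.77  1.63 -0.05  1.47  0.08] [0.6 0.7 0.8]
1349 [ 0.47853895 -0.21713238  0.20134872] ((477.7674255371094, -219.24839782714844), (49.5635986328125, 13.803716659545898), 71.91342163085938) 0.20194591490528935
rim ((477.6617736816406, -219.89881896972656), (129.32354736328125, 129.4690399169922), 21.661314010620117)
[475.5, -220.5, 183] rot [-0.  -0.  -0.1] pos [ -1.9   0.3 116.6]
```

View pics/w1.png

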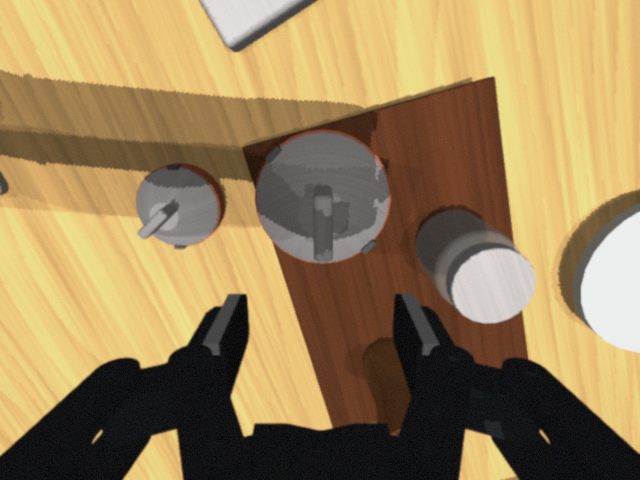

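The wrist view shows the tagine at (323,197) with its handle at (323,222), the small look-alike at (178,205) and the jar at (490,283). The centre agrees within 2 mm, so I descend and grip.

jog_arm(
  rot=[
    [0, 0, 0],
    [0, 0, 0],
    [0, 0, 0],
    [0, 0, 0],
    [0, 0, 0],
    [0, 0, 0],
    [0, 0, 0],
    [0, 0, 0],
    [0, 0, 0],
    [0, 0, 0],
    [0, 0, 0],
    [0, 0, 0],
    [0, 0, 0],
  ],
  delta_pos=[
    [-1, 1.4, 40],
    [-1, 1.4, 80],
    [-1, 1.4, 105],
    [-1, 1.4, 116],
    [-1, 1.4, 116],
    [-1, 1.4, 116],
    [-1, 1.4, 116],
    [-1, 1.4, 116],
    [-1, 1.4, 116],
    [-1, 1.4, 116],
    [-1, 1.4, 112],
    [-1, 1.4, 106],
    [-1, 1.4, 100],
  ],
  hand=[60, 60, 60, 60, 60, 0, 0, 0, 0, 0, 0, 0, 0],
  grip_force=60,
)

```text
t: 3.78
eef_pos: [0.4764, -0.2212, 0.1999]
eef_rot: [-2.543, -1.843, 0.001]
contact_force: [-0.2, -0.4, -8.2]
width: 0.127
grasp_force: 58.6
```

```bash
python3 -c "
from h import *
print(state()['ft_torque'],state()['contact_force'],state()['qpos'].round(2))
goal([478,-220,350],-18);goal([500,20,350],25);goal([526.5,258,350],45);goal([526.5,258,350],11.3);goal([526.5,258,350],101.3)"
```

```text
[-0.04658534 -0.04877221 -0.00565091] [-0.1531605  -0.39693891 -8.24195758] [-0.36  0.14  0.77  1.78 -0.1   1.26  0.13]
[478, -220, 350] rot [-0.   0.  -0.1] pos [   1.6    1.1 -150.1]
[500, 20, 350] rot [ -0.   -0.  -43.1] pos [ 236.5  -52.8 -150. ]
[526.5, 258, 350] rot [ -0.   -0.  -63.1] pos [ 471.  -101.7 -150. ]
[526.5, 258, 350] rot [ -0.   -0.  -29.4] pos [ 471.  -101.7 -150. ]
[526.5, 258, 350] rot [-0.   0.  60.6] pos [ 471.  -101.7 -150. ]
```

jog_arm(
  rot=[
    [0, 0, 0],
    [0, 0, 0],
    [0, 0, 0],
    [0, 0, 0],
    [0, 0, -2],
    [0, 0, -4],
    [0, 0, -6],
    [0, 0, -9],
    [0, 0, -12],
    [0, 0, -15],
    [0, 0, -18],
    [0, 0, -21],
    [0, 0, -24],
    [0, 0, -27],
    [0, 0, -29],
    [0, 0, -29],
    [0, 0, -29],
    [0, 0, -29],
    [0, 0, -29],
    [0, 0, -29],
  ],
  delta_pos=[
    [0, 0, -30],
    [0, 0, -70],
    [5, -1, -110],
    [20, -4, -140],
    [45, -10, -150],
    [80, -17, -150],
    [115, -25, -150],
    [150, -32, -150],
    [185, -40, -150],
    [220, -48, -150],
    [255, -55, -150],
    [290, -63, -150],
    [325, -70, -150],
    [360, -78, -150],
    [395, -85, -150],
    [425, -92, -150],
    [450, -97, -150],
    [464, -100, -150],
    [471, -101.7, -150],
    [471, -101.7, -150],
  ],
  hand=[0, 0, 0, 0, 0, 0, 0, 0, 0, 0, 0, 0, 0, 0, 0, 0, 0, 0, 0, 0],
)

```text
t: 6.28
eef_pos: [0.5268, 0.2577, 0.3499]
eef_rot: [2.002, 2.421, 0.0]
contact_force: [-0.1, -0.2, -7.5]
width: 0.127
grasp_force: 59.4
```

```bash
cat > d.py <<'E'
from h import *
import sys
n=sys.argv[1]
print(state()['t'],state()['qpos'].round(2),state()['contact_force'].round(1))
P=camera_params('top');im,D=camera('top');C=cloud(P,D);np.savez('pics/t%s.npz'%n,im=im,D=D,P=P)
Ps=camera_params('scene');ims,Ds=camera('scene')
save('s'+n,cv2.resize(ims[150:390,280:600],None,fx=2.4,fy=2.4,interpolation=cv2.INTER_CUBIC))
goal([526.5,258,179],11.3)
# terracotta/pot rim in the scene cloud
c=cloud(Ps,Ds)[Ds>0]
p,_=tool();k=(np.hypot(c[:,0]-p[0],c[:,1]-p[1])<.1)&(c[:,2]>p[2]-.135)&(c[:,2]<p[2]-.07)
c=c[k]
if len(c)>30:
    # circle fit of the bowl's wall seen from the front
    w=c[c[:,2]<p[2]-.085];A=np.c_[2*w[:,:2],np.ones(len(w))];x=np.linalg.lstsq(A,(w[:,:2]**2).sum(1),rcond=None)[0]
    print('bowl',len(w),x[:2],np.sqrt(x[2]+x[0]**2+x[1]**2),'low z',np.percentile(c[:,2],[1,5,50]))
E
python3 d.py 1
```

```text
6.275 [-0.83  0.21  0.37  1.36 -0.08  1.59 -0.28] [-0.1 -0.2 -7.5]
[526.5, 258, 179] rot [ 0.   0.  -0.5] pos [  1.4  -0.3 171.1]
bowl 621 [0.52602109 0.25629213] 0.06492405397545306 low z [0.2341829  0.23812627 0.26237397]
```

View pics/s1.png

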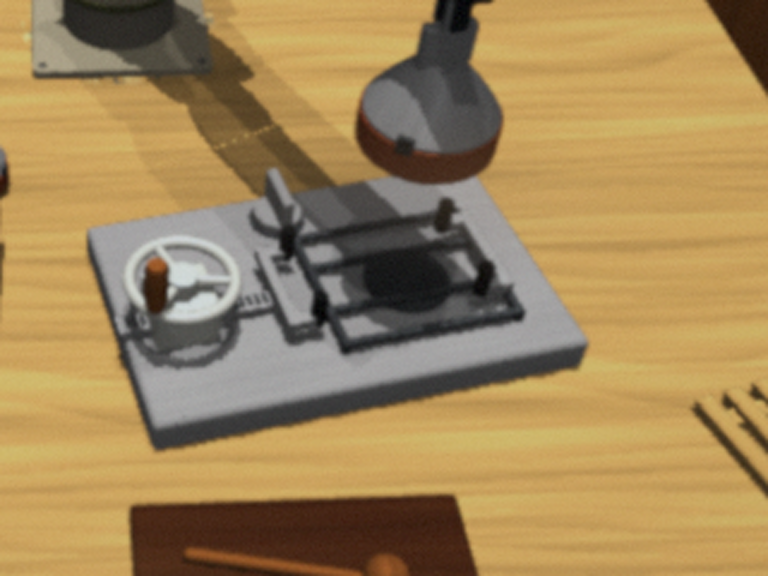

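The pot hangs upright at crop (430,115), over the open space of the pan support. Lowering it.

jog_arm(
  rot=[
    [0, 0, 0],
    [0, 0, 0],
    [0, 0, 0],
    [0, 0, 0],
    [0, 0, 0],
    [0, 0, 0],
    [0, 0, 0],
    [0, 0, 0],
    [0, 0, 0],
    [0, 0, 0],
  ],
  delta_pos=[
    [1, 0, 25],
    [1, 0, 60],
    [1, 0, 100],
    [1, 0, 135],
    [1, 0, 155],
    [1, 0, 163],
    [1, 0, 166],
    [1, 0, 168],
    [1, 0, 169.5],
    [1, 0, 169.5],
  ],
  hand=[0, 0, 0, 0, 0, 0, 0, 0, 0, 0],
)

```text
t: 7.62
eef_pos: [0.5266, 0.2591, 0.1807]
eef_rot: [2.001, 2.422, 0.001]
contact_force: [0.6, -0.6, -9.0]
width: 0.133
grasp_force: 59.4
```

jog_arm(
  rot=[
    [0, 0, 0],
    [0, 0, 0],
    [0, 0, 0],
    [0, 0, 0],
  ],
  delta_pos=[
    [0, 0, 0.7],
    [0, 0, 1.2],
    [0, 0, 1.7],
    [0, 0, 1.7],
  ],
  hand=[0, 0, 0, 0],
)

```text
t: 8.12
eef_pos: [0.527, 0.259, 0.1798]
eef_rot: [2.001, 2.421, 0.002]
contact_force: [-3.9, -3.8, 5.3]
width: 0.127
grasp_force: 61.2
```

The force rises to +5 N, so it is landed. Releasing and going up.

jog_arm(
  rot=[
    [0, 0, 0],
    [0, 0, 0],
    [0, 0, 0],
    [0, 0, 0],
    [0, 0, 0],
    [0, 0, 0],
    [0, 0, 0],
    [0, 0, 0],
    [0, 0, 0],
  ],
  delta_pos=[
    [0, 0, -0.7],
    [0, 0, -0.7],
    [0, 0, -0.7],
    [0, 0, -0.7],
    [0, 0, -10],
    [0, 0, -35],
    [0, 0, -80],
    [0, 0, -120],
    [0, 0, -120],
  ],
  hand=[0, 50, 50, 50, 50, 50, 50, 50, 50],
)

```text
t: 9.25
eef_pos: [0.5278, 0.2595, 0.3029]
eef_rot: [2.0, 2.42, 0.01]
contact_force: [-0.6, -0.1, -0.4]
width: 0.584
grasp_force: 0.0
```

```bash
cat > e.py <<'E'
from h import *
import sys
yaw=np.radians(11.33);H=np.array([520.2,187.5]);ex=np.array([np.cos(yaw),np.sin(yaw)]);ey=np.array([-ex[1],ex[0]])
def hob(p): d=np.asarray(p)[:2]-H;return np.array([d@ex,d@ey]).round(1)
def look(cam='scene'):
    P=camera_params(cam);im,D=camera(cam);c=cloud(P,D)[D>0]*1000
    d=c[:,:2]-H;h=np.c_[d@ex,d@ey,c[:,2]];return im,h
if __name__=='__main__':
  s=state();print(s['t'],s['eef_pos'],s['qpos'].round(2),s['contact_force'].round(1))
  for cam in('top','scene'):
    im,h=look(cam)
    def box(x0,x1,y0,y1,z0,z1):
        return h[(h[:,0]>x0)&(h[:,0]<x1)&(h[:,1]>y0)&(h[:,1]<y1)&(h[:,2]>z0)&(h[:,2]<z1)]
    w=box(-80,120,-20,160,172,215);
    if len(w)>5: r=cv2.minAreaRect(w[:,:2].astype(np.float32));print(cam,'handle',len(w),r,w[:,2].max(),np.median(w[:,2]))
    w=box(-80,120,-10,160,103,112);w2=box(-80,120,-20,160,72,97)
    if len(w)>30:
        A=np.c_[2*w[:,:2],np.ones(len(w))];x=np.linalg.lstsq(A,(w[:,:2]**2).sum(1),rcond=None)[0];print(' cone',len(w),x[:2],np.sqrt(x[2]+x[0]**2+x[1]**2))
    for n,a in(('jaw-',(-45,-10)),('jaw+',(50,85))):
        w=box(*a,-70,45,88,101)
        if len(w)>3: print(' ',n,len(w),w.mean(0).round(1),w.min(0).round(1),w.max(0).round(1))
    w=box(-60,100,-240,-90,160,176)
    if len(w)>5: print(' crank',len(w),cv2.minAreaRect(w[:,:2].astype(np.float32)),w[:,2].max())
    w=box(-140,-60,-60,20,82,97)
    if len(w)>5: print(' knob',len(w),cv2.minAreaRect(w[:,:2].astype(np.float32)),np.median(w[:,2]))
E
python3 e.py
```

```text
9.25 [0.52784169 0.25945932 0.30289701] [-0.83  0.21  0.36  1.45 -0.08  1.48 -0.28] [-0.6 -0.1 -0.4]
top handle 199 ((17.067020416259766, 69.39261627197266), (50.415042877197266, 14.35954761505127), 89.2916259765625) 201.4122501015132 194.91522693995256
 cone 368 [17.44203912 69.63492057] 59.540835204182706
  jaw- 79 [-27.6  -3.6  96.5] [-42.3 -44.3  88. ] [-10.6  43.7 101. ]
  jaw+ 43 [ 64.9 -25.3  97.1] [ 50.1 -43.7  90.5] [ 73.   39.5 100.8]
 crank 86 ((55.630130767822266, -201.50840759277344), (21.063833236694336, 21.1522216796875), 79.5868911743164) 175.20415282337655
 knob 164 ((-100.6124496459961, -19.026277542114258), (58.97560501098633, 13.578536033630371), 0.191782608628273) 90.19487364401058
scene handle 244 ((21.244226455688477, 67.76665496826172), (54.11290740966797, 17.029369354248047), 89.2921371459961) 200.4179619148878 189.79504589575103
 cone 288 [20.88629742 67.85647448] 59.021056475110754
  jaw- 37 [-22.1 -32.3  95.9] [-31.3 -44.4  88.1] [-11.4  28.2 100.9]
  jaw+ 128 [69.5  3.7 95.1] [ 50.6 -46.1  88. ] [ 83.5  44.4 101. ]
 crank 77 ((61.434547424316406, -201.50830078125), (20.561195373535156, 18.670333862304688), 43.876861572265625) 174.2720397165052
 knob 99 ((-96.84259033203125, -19.88898277282715), (63.12827682495117, 14.284676551818848), 1.1711667776107788) 89.18962188929214
```

The pot stands upright at hob (19, 68.5), about 12 mm short of the fence. On to the crank, which is at world (615, 1).

```bash
python3 -c "
from h import *
goal([615,1.4,300],0);goal([615,1.4,152],0)"
```

```text
[615, 1.4, 300] rot [ 0.  -0.  10.9] pos [-269.7   38.3   -1. ]
[615, 1.4, 152] rot [ 0.  -0.  10.9] pos [-269.7   38.2  147. ]
```

jog_arm(
  rot=[
    [0, 0, 2],
    [0, 0, 4],
    [0, 0, 6],
    [0, 0, 9],
    [0, 0, 10.9],
    [0, 0, 10.9],
    [0, 0, 10.9],
    [0, 0, 10.9],
    [0, 0, 10.9],
  ],
  delta_pos=[
    [-40, 6, -1],
    [-90, 13, -1],
    [-140, 20, -1],
    [-190, 27, -1],
    [-230, 33, -1],
    [-262, 37, 10],
    [-269.7, 38.3, 30],
    [-269.7, 38.3, 60],
    [-269.7, 38.3, 60],
  ],
  hand=[60, 60, 60, 60, 60, 60, 60, 60, 60],
)

```text
t: 10.48
eef_pos: [0.6132, 0.0014, 0.2357]
eef_rot: [-2.22, -2.218, 0.007]
contact_force: [0.1, -0.7, -0.1]
width: 0.705
grasp_force: 0.0
```

```bash
cat > w.py <<'E'
from h import *
print(state()['t'],state()['qpos'].round(2))
for cam in('wrist','top'):
    P=camera_params(cam);im,D=camera(cam);save(cam+'2',im);c=cloud(P,D)[D>0]*1000
    w=c[(c[:,2]>155)&(c[:,2]<178)&(np.hypot(c[:,0]-615,c[:,1]-1)<20)]
    if len(w)>5:print(cam,'crank',len(w),cv2.minEnclosingCircle(w[w[:,2]>163][:,:2].astype(np.float32)),w.max(0),w.min(0))
    w=c[(c[:,2]>103)&(c[:,2]<116)&(np.hypot(c[:,0]-572,c[:,1]-30)<70)]
    if len(w)>50:print(cam,'wheel',len(w),cv2.minEnclosingCircle(w[:,:2].astype(np.float32)))
goal([615,1.4,152],0)
E
python3 w.py
```

```text
10.475 [-0.5   0.32  0.54  1.49 -0.17  1.38  0.05]
wrist crank 1049 ((617.4173583984375, 2.636838436126709), 11.371681213378906) [628.35361763  13.93220607 172.9823229 ] [606.29632998  -7.02201764 155.02871452]
wrist wheel 9863 ((574.7013549804688, 32.014244079589844), 58.26226806640625)
[615, 1.4, 152] rot [-0.  0. -0.] pos [-0.1  0.3 86.9]
```

View pics/wrist2.png

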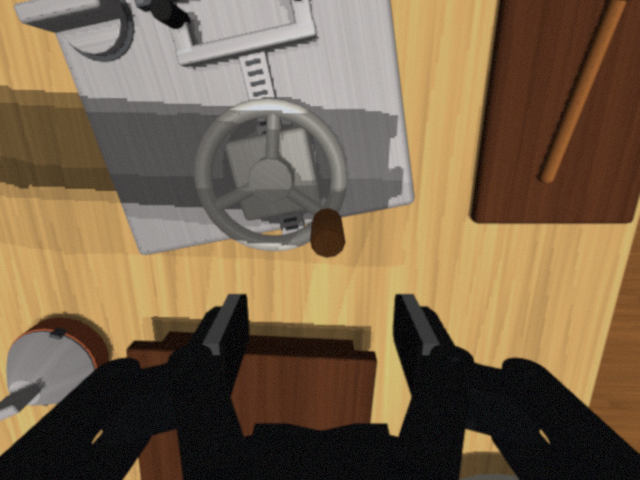

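Wrist view: wheel hub at (272,178), crank at (327,232). The measured crank is at about (616, 2). I descend and grip lightly.

jog_arm(
  rot=[
    [0, 0, 0],
    [0, 0, 0],
    [0, 0, 0],
    [0, 0, 0],
    [0, 0, 0],
    [0, 0, 0],
    [0, 0, 0],
    [0, 0, 0],
  ],
  delta_pos=[
    [0.5, 1.3, 30],
    [0.5, 1.3, 65],
    [0.5, 1.3, 84],
    [0.5, 1.3, 84],
    [0.5, 1.3, 84],
    [0.5, 1.3, 84],
    [0.5, 1.3, 84],
    [0.5, 1.3, 84],
  ],
  hand=[60, 60, 60, 0, 0, 0, 0, 0],
  grip_force=35,
)

```text
t: 11.58
eef_pos: [0.6171, 0.0018, 0.1563]
eef_rot: [2.221, 2.219, 0.003]
contact_force: [-1.2, -0.3, 6.6]
width: 0.169
grasp_force: 33.1
```

```bash
cat > k.py <<'E'
from h import *
import sys
# circle rows: axis x,y, current angle (deg), step deg, n ; radius 52 ; shift in tool axes from now
ax,ay,a0,st,n=map(float,sys.argv[1:6])
p,r=tool();print(p*1000,state()['t'],state()['contact_force'].round(1),state()['width']*85.4)
c0=np.array([ax,ay])+52*np.array([np.cos(np.radians(a0)),np.sin(np.radians(a0))])
o=[]
for i in range(1,int(n)+1):
    a=np.radians(a0-st*i);q=np.array([ax+52*np.cos(a),ay+52*np.sin(a)])-c0
    d=r.inv().apply([q[0],q[1],0]);o.append([round(float(d[0]),1),round(float(d[1]),1),0])
print(o)
E
python3 k.py 573 31 -34.5 10 14
```

```text
[617.1120567    1.77359624 156.29058243] 11.575 [-1.2 -0.3  6.6] 14.453587896448376
[[-7.0, -5.8, 0], [-12.9, -12.6, 0], [-17.5, -20.5, 0], [-20.7, -28.9, 0], [-22.3, -37.9, 0], [-22.4, -46.9, 0], [-20.9, -55.9, 0], [-17.9, -64.4, 0], [-13.5, -72.3, 0], [-7.7, -79.3, 0], [-0.8, -85.2, 0], [7.0, -89.8, 0], [15.5, -93.0, 0], [24.4, -94.6, 0]]
```

The opening reads 14 mm where 23 was expected, so I look before pulling.

```bash
python3 -c "
from h import *
a,_=camera('scene');b,_=camera('wrist')
A=cv2.resize(a[190:340,290:450],(400,375),interpolation=cv2.INTER_CUBIC)
B=cv2.resize(b[140:440,160:480],(400,375))
save('grip',np.hstack([A,B]));print(state()['contact_force'],state()['ft_torque'],state()['eef_pos'],state()['width'])"
```

```text
[-0.06995435 -0.270173    6.34562067] [-0.03915117  0.15789482  0.00049193] [0.61710473 0.001758   0.15629896] 0.17412718305353533
```

View pics/grip.png

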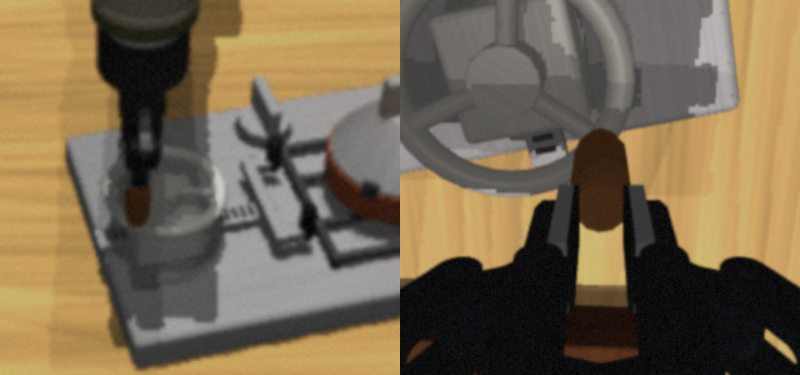

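```bash
python3 -c "
from h import *
p,r=tool();P=camera_params('wrist');im,D=camera('wrist')
def proj(X):
    T=np.array(P['cam_to_world']);q=T[:3,:3].T@(np.array(X)-T[:3,3]);x,y=q[0]/-q[2],-q[1]/-q[2];s=1+P['k1']*(x*x+y*y);return round(P['fx']*x*s+P['cx']),round(P['fy']*y*s+P['cy'])
for dx in(-11,0,11):
  for dz in(-18,0,19): print('tool x',dx,'z',dz,proj(p+r.apply([dx/1e3,0,dz/1e3])))
c=cloud(P,D)*1000
hsv=cv2.cvtColor(im,cv2.COLOR_RGB2HSV);m=(c[...,2]>114)&(c[...,2]<180)&(abs(c[...,0]-617)<14)&(abs(c[...,1]-2)<22)&(hsv[...,1]>90)&(D>0)
for a in range(115,180,6):
    w=c[m&(c[...,2]>=a)&(c[...,2]<a+6)]
    if len(w)>5: print(a,len(w),w.min(0).round(1)[:2],w.max(0).round(1)[:2])
v,u=np.nonzero(m);print(u.min(),u.max(),v.min(),v.max())
"
```

```text
tool x -11 z -18 (319, 334)
tool x -11 z 0 (319, 313)
tool x -11 z 19 (319, 294)
tool x 0 z -18 (319, 311)
tool x 0 z 0 (319, 292)
tool x 0 z 19 (319, 275)
tool x 11 z -18 (319, 287)
tool x 11 z 0 (319, 270)
tool x 11 z 19 (319, 254)
121 83 [606.7   5.1] [627.7  14. ]
127 155 [606.9   2.9] [628.7  13.9]
133 166 [606.6   3. ] [628.7  14.4]
139 182 [606.9   5.5] [628.3  14.4]
145 204 [606.6   2.6] [628.7  14.1]
151 234 [606.2   2. ] [628.8  14.3]
157 253 [607.    5.1] [627.8  14.1]
163 380 [607.9   8. ] [627.1  14.4]
169 1353 [609.6  -8.8] [629.7  13.1]
175 67 [603.8  -9.8] [626.2  12.6]
286 350 243 338
```

The handle's cloud spans x 606.5–628.7 mm and is centred on the TCP, so the grip is good and the opening reading is just biased. I lead the crank round.

jog_arm(
  rot=[
    [0, 0, 0],
    [0, 0, 0],
    [0, 0, 0],
    [0, 0, 0],
    [0, 0, 0],
    [0, 0, 0],
    [0, 0, 0],
    [0, 0, 0],
    [0, 0, 0],
    [0, 0, 0],
  ],
  delta_pos=[
    [-3.6, -2.8, 0],
    [-7, -5.8, 0],
    [-12.9, -12.6, 0],
    [-17.5, -20.5, 0],
    [-20.7, -28.9, 0],
    [-22.3, -37.9, 0],
    [-22.4, -46.9, 0],
    [-20.9, -55.9, 0],
    [-17.9, -64.4, 0],
    [-17.9, -64.4, 0],
  ],
  hand=[0, 0, 0, 0, 0, 0, 0, 0, 0, 0],
)

```text
t: 12.98
eef_pos: [0.5521, -0.0159, 0.1562]
eef_rot: [2.221, 2.22, 0.004]
contact_force: [-0.7, 0.2, 8.6]
width: 0.175
grasp_force: 33.9
```

```bash
cat > j.py <<'E'
from e import *
s=state();print(s['t'],s['eef_pos'],s['contact_force'].round(1),s['ft_torque'].round(2),s['width'])
im,h=look('top')
for n,a in(('jaw-',(-42,-12)),('jaw+',(52,82)),('fence-',(-42,-12))):
    y=(115,160) if n=='fence-' else (-65,45)
    w=h[(h[:,0]>a[0])&(h[:,0]<a[1])&(h[:,1]>y[0])&(h[:,1]<y[1])&(h[:,2]>90)&(h[:,2]<102)]
    # post: dark pixels only would be better; use y histogram
    print(n,len(w),np.percentile(w[:,1],[2,25,50,75,98]).round(1) if len(w)>3 else '')
w=h[(abs(h[:,0]-20)<60)&(h[:,1]>20)&(h[:,1]<140)&(h[:,2]>186)&(h[:,2]<202)]
if len(w)>5: print('handle',cv2.minAreaRect(w[:,:2].astype(np.float32)))
w=h[(abs(h[:,0]-20)<85)&(h[:,1]>0)&(h[:,1]<160)&(h[:,2]>104)&(h[:,2]<114)]
if len(w)>30:
    A=np.c_[2*w[:,:2],np.ones(len(w))];x=np.linalg.lstsq(A,(w[:,:2]**2).sum(1),rcond=None)[0];print('cone',len(w),x[:2].round(1))
E
python3 j.py; python3 k.py 574 31 -114 10 14
```

```text
12.975 [ 0.55214546 -0.01589372  0.15619475] [-0.7  0.2  8.6] [0.21 0.37 0.02] 0.17504377457417883
jaw- 76 [-29.2 -23.3 -15.3  25.   41.1]
jaw+ 42 [-29.7 -25.  -21.9 -18.1  42.4]
fence- 41 [128.6 131.8 135.5 138.6 143.4]
handle ((17.498218536376953, 69.83665466308594), (15.030051231384277, 51.708717346191406), 0.5036251544952393)
cone 502 [17.7 69.9]
[552.17017806 -15.92285556 156.18579893] 13.025 [-2.5  0.1  9.6] 14.892277207218175
[[4.4, -7.9, 0], [10.1, -15.0, 0], [16.9, -20.9, 0], [24.7, -25.6, 0], [33.2, -28.9, 0], [42.0, -30.6, 0], [51.1, -30.8, 0], [60.1, -29.3, 0], [68.6, -26.4, 0], [76.6, -22.0, 0], [83.6, -16.3, 0], [89.6, -9.5, 0], [94.2, -1.7, 0], [97.5, 6.7, 0]]
```

jog_arm(
  rot=[
    [0, 0, 0],
    [0, 0, 0],
    [0, 0, 0],
    [0, 0, 0],
    [0, 0, 0],
    [0, 0, 0],
    [0, 0, 0],
    [0, 0, 0],
    [0, 0, 0],
    [0, 0, 0],
    [0, 0, 0],
    [0, 0, 0],
    [0, 0, 0],
    [0, 0, 0],
  ],
  delta_pos=[
    [4.4, -7.9, 0],
    [10.1, -15.0, 0],
    [16.9, -20.9, 0],
    [24.7, -25.6, 0],
    [33.2, -28.9, 0],
    [42.0, -30.6, 0],
    [51.1, -30.8, 0],
    [60.1, -29.3, 0],
    [68.6, -26.4, 0],
    [76.6, -22.0, 0],
    [83.6, -16.3, 0],
    [89.6, -9.5, 0],
    [94.2, -1.7, 0],
    [94.2, -1.7, 0],
  ],
  hand=[0, 0, 0, 0, 0, 0, 0, 0, 0, 0, 0, 0, 0, 0],
)

```text
t: 14.78
eef_pos: [0.5516, 0.0782, 0.1562]
eef_rot: [2.221, 2.219, 0.004]
contact_force: [1.6, 0.2, 6.7]
width: 0.172
grasp_force: 33.4
```

```bash
python3 j.py; python3 k.py 574 31 116 10 16
```

```text
14.775 [0.55162656 0.0781823  0.15622376] [1.6 0.2 6.7] [ 0.09 -0.43 -0.03] 0.17196462153938696
jaw- 24 [20.7 25.8 30.7 36.2 42. ]
jaw+ 6 [21.7 36.1 39.4 41.2 43.3]
fence- 46 [124.  131.7 135.3 139.8 144.6]
handle ((17.47890281677246, 69.71898651123047), (50.496543884277344, 14.721803665161133), 88.67526245117188)
cone 384 [17.4 69.9]
[551.60222497  78.18449811 156.24839443] 14.825 [1.9 0.3 6.8] 14.754797632158688
[[3.3, 8.5, 0], [5.0, 17.4, 0], [5.2, 26.4, 0], [3.8, 35.4, 0], [0.8, 43.9, 0], [-3.6, 51.9, 0], [-9.3, 58.9, 0], [-16.1, 64.9, 0], [-23.9, 69.6, 0], [-32.3, 72.8, 0], [-41.2, 74.5, 0], [-50.3, 74.7, 0], [-59.2, 73.3, 0], [-67.8, 70.4, 0], [-75.8, 66.0, 0], [-82.8, 60.3, 0]]
```

jog_arm(
  rot=[
    [0, 0, 0],
    [0, 0, 0],
    [0, 0, 0],
    [0, 0, 0],
    [0, 0, 0],
    [0, 0, 0],
    [0, 0, 0],
    [0, 0, 0],
    [0, 0, 0],
    [0, 0, 0],
    [0, 0, 0],
    [0, 0, 0],
  ],
  delta_pos=[
    [3.3, 8.5, 0],
    [5.0, 17.4, 0],
    [5.2, 26.4, 0],
    [3.8, 35.4, 0],
    [0.8, 43.9, 0],
    [-3.6, 51.9, 0],
    [-9.3, 58.9, 0],
    [-16.1, 64.9, 0],
    [-23.9, 69.6, 0],
    [-32.3, 72.8, 0],
    [-41.2, 74.5, 0],
    [-41.2, 74.5, 0],
  ],
  hand=[0, 0, 0, 0, 0, 0, 0, 0, 0, 0, 0, 0],
)

```text
t: 16.32
eef_pos: [0.6258, 0.0364, 0.1563]
eef_rot: [2.222, 2.219, 0.005]
contact_force: [2.5, -1.0, 7.5]
width: 0.168
grasp_force: 33.1
```

```bash
python3 j.py; python3 k.py 574 31 6 7 8
```

```text
16.325 [0.62583877 0.0364284  0.15633095] [ 2.5 -1.   7.5] [-0.17 -0.5   0.01] 0.16771110415122684
jaw- 71 [11.7 17.5 21.6 27.8 42.7]
jaw+ 43 [11.7 15.8 20.2 22.6 42.7]
fence- 40 [129.4 132.4 135.3 139.1 143.9]
handle ((19.219268798828125, 74.15693664550781), (49.75596237182617, 15.007394790649414), 87.41195678710938)
cone 506 [19.  74.9]
[625.83335758  36.4129671  156.33527584] 16.375 [ 2.3 -0.6  6.9] 14.74085921781984
[[-6.3, 0.3, 0], [-12.7, -0.2, 0], [-18.9, -1.5, 0], [-24.9, -3.5, 0], [-30.7, -6.2, 0], [-36.0, -9.6, 0], [-40.9, -13.6, 0], [-45.3, -18.2, 0]]
```

jog_arm(
  rot=[
    [0, 0, 0],
    [0, 0, 0],
    [0, 0, 0],
    [0, 0, 0],
  ],
  delta_pos=[
    [-6.3, 0.3, 0],
    [-12.7, -0.2, 0],
    [-18.9, -1.5, 0],
    [-18.9, -1.5, 0],
  ],
  hand=[0, 0, 0, 0],
)

```text
t: 16.88
eef_pos: [0.6243, 0.0176, 0.1563]
eef_rot: [2.221, 2.219, 0.005]
contact_force: [2.3, -0.5, 5.9]
width: 0.171
grasp_force: 33.0
```

```bash
python3 j.py; python3 k.py 574 31 -15 4 10
```

```text
16.875 [0.62428109 0.0176404  0.15632535] [ 2.3 -0.5  5.9] [-0.17 -0.49 -0.  ] 0.17098141436491887
jaw- 61 [15.  21.4 23.9 28.2 42.6]
jaw+ 50 [14.7 19.6 22.9 26.7 44.1]
fence- 42 [126.9 132.  135.3 139.  143.4]
handle ((18.884506225585938, 78.21275329589844), (50.921512603759766, 14.232990264892578), 87.83594512939453)
cone 496 [18.9 78.5]
[624.27154704  17.60952538 156.3293101 ] 16.925 [ 2.6 -0.5  6.7] 14.563098819687234
[[-3.5, -1.1, 0], [-6.9, -2.4, 0], [-10.2, -3.9, 0], [-13.3, -5.6, 0], [-16.4, -7.6, 0], [-19.3, -9.8, 0], [-22.0, -12.2, 0], [-24.6, -14.7, 0], [-27.0, -17.5, 0], [-29.2, -20.4, 0]]
```

jog_arm(
  rot=[
    [0, 0, 0],
    [0, 0, 0],
    [0, 0, 0],
    [0, 0, 0],
  ],
  delta_pos=[
    [-1.8, -0.5, 0],
    [-3.5, -1.1, 0],
    [-5.2, -1.7, 0],
    [-6.9, -2.4, 0],
  ],
  hand=[0, 0, 0, 0],
)

```text
t: 17.42
eef_pos: [0.6222, 0.0116, 0.1564]
eef_rot: [2.22, 2.22, 0.006]
contact_force: [2.8, 1.0, 5.8]
width: 0.176
grasp_force: 32.8
```

```bash
python3 j.py
```

```text
17.425 [0.62221128 0.01162556 0.15637434] [2.8 1.  5.8] [ 0.4  -0.89  0.  ] 0.17567289377113726
jaw- 66 [17.2 22.7 27.2 32.4 44. ]
jaw+ 41 [16.4 19.7 22.7 26.4 42.7]
fence- 40 [118.5 132.8 135.5 139.7 143.7]
handle ((19.080101013183594, 78.75175476074219), (49.20441436767578, 14.681289672851562), 87.212158203125)
cone 487 [19.1 79.6]
```

jog_arm(
  rot=[
    [0, 0, 0],
    [0, 0, 0],
    [0, 0, 0],
    [0, 0, 0],
  ],
  delta_pos=[
    [-1.6, -0.7, 0],
    [-3.3, -1.5, 0],
    [-4.9, -2.3, 0],
    [-6.4, -3.2, 0],
  ],
  hand=[0, 0, 0, 0],
)

```text
t: 17.98
eef_pos: [0.619, 0.005, 0.1563]
eef_rot: [2.22, 2.219, 0.006]
contact_force: [4.2, 1.3, 5.2]
width: 0.172
grasp_force: 32.8
```

```bash
python3 j.py
```

```text
17.975 [0.61896681 0.00502436 0.15633235] [4.2 1.3 5.2] [ 0.33 -0.83 -0.  ] 0.17200835357746902
jaw- 70 [18.  24.  27.7 32.7 42.4]
jaw+ 47 [18.1 22.  26.  28.7 33.4]
fence- 38 [120.  131.8 136.7 139.8 144.1]
handle ((18.87586212158203, 79.81636047363281), (50.57518005371094, 14.666176795959473), 88.43836212158203)
cone 471 [18.9 80.6]
```

jog_arm(
  rot=[
    [0, 0, 0],
    [0, 0, 0],
    [0, 0, 0],
    [0, 0, 0],
  ],
  delta_pos=[
    [-1.5, -1, 0],
    [-3.1, -2, 0],
    [-4.6, -3, 0],
    [-6, -4.2, 0],
  ],
  hand=[0, 0, 0, 0],
)

```text
t: 18.52
eef_pos: [0.6149, -0.001, 0.1564]
eef_rot: [2.22, 2.219, 0.006]
contact_force: [4.6, 1.8, 5.1]
width: 0.171
grasp_force: 32.7
```

```bash
python3 j.py
```

```text
18.525 [ 0.61486228 -0.00095357  0.15635847] [4.6 1.8 5.1] [ 0.28 -1.03  0.04] 0.17078407105601048
jaw- 57 [18.6 24.8 28.1 33.1 44.7]
jaw+ 41 [18.6 22.3 26.1 28.6 32.4]
fence- 34 [120.8 133.8 136.9 139.4 144. ]
handle ((18.696117401123047, 81.30272674560547), (50.601112365722656, 15.279033660888672), 86.29135131835938)
cone 489 [19.  81.6]
```

jog_arm(
  rot=[
    [0, 0, 0],
    [0, 0, 0],
    [0, 0, 0],
    [0, 0, 0],
  ],
  delta_pos=[
    [-1.4, -1.2, 0],
    [-2.7, -2.4, 0],
    [-4, -3.6, 0],
    [-4, -3.6, 0],
  ],
  hand=[0, 0, 0, 0],
)

```text
t: 19.08
eef_pos: [0.6112, -0.0051, 0.1563]
eef_rot: [2.22, 2.219, 0.006]
contact_force: [4.4, 0.8, 6.1]
width: 0.172
grasp_force: 33.0
```

```bash
python3 j.py
```

```text
19.075 [ 0.61118627 -0.00507976  0.15631797] [4.4 0.8 6.1] [ 0.14 -0.97  0.01] 0.17228057712053657
jaw- 60 [19.4 25.  28.2 32.6 44.1]
jaw+ 37 [18.6 23.2 25.9 28.9 31.1]
fence- 39 [117.5 133.7 136.9 140.2 145. ]
handle ((18.76974868774414, 81.2648696899414), (49.06934356689453, 14.772356033325195), 88.66189575195312)
cone 505 [19.3 82. ]
```

The forces and the stalled posts show the pot seated and the spring compressed by about 2–3 mm. I ease back a touch, release and rise.

jog_arm(
  rot=[
    [0, 0, 0],
    [0, 0, 0],
    [0, 0, 0],
    [0, 0, 0],
    [0, 0, 0],
    [0, 0, 0],
    [0, 0, 0],
    [0, 0, 0],
    [0, 0, 0],
  ],
  delta_pos=[
    [0.8, 0.8, 0],
    [1.6, 1.6, 0],
    [1.6, 1.6, 0],
    [1.6, 1.6, 0],
    [1.6, 1.6, 0],
    [1.6, 1.6, -15],
    [1.6, 1.6, -50],
    [1.6, 1.6, -90],
    [1.6, 1.6, -90],
  ],
  hand=[0, 0, 50, 50, 50, 50, 50, 50, 50],
)

```text
t: 20.25
eef_pos: [0.6129, -0.004, 0.2491]
eef_rot: [2.22, 2.218, 0.008]
contact_force: [0.9, -1.1, -0.2]
width: 0.584
grasp_force: 0.0
```

```bash
cat > m.py <<'E'
from e import *
import e
s=state();print(s['t'],s['eef_pos'],s['qpos'].round(2))
f=np.load('pics/top0.npz',allow_pickle=True)
def posts(im,D,P,tag):
    c=cloud(P,D)*1000;d=c[...,:2]-H;x,y,z=d@ex,d@ey,c[...,2]
    dark=(im.max(-1)<60)&(z>85)&(z<104)
    for n,x0,y0,y1 in(('j-',-27,-60,45),('j+',67,-60,45),('f-',-27,115,160),('f+',67,115,160)):
        m=dark&(abs(x-x0)<14)&(y>y0)&(y<y1)
        if m.sum()>3: print(tag,n,m.sum(),np.array([x[m].mean(),y[m].mean(),z[m].mean(),y[m].min(),y[m].max()]).round(1))
posts(f['im'],f['D'],f['P'].item(),'before')
P=camera_params('top');im,D=camera('top');save('top3',im);posts(im,D,P,'now')
g=np.load('pics/scene0.npz',allow_pickle=True);posts(g['im'],g['D'],g['P'].item(),'sc before')
P2=camera_params('scene');im2,D2=camera('scene');posts(im2,D2,P2,'sc now')
P3=camera_params('wrist');im3,D3=camera('wrist');posts(im3,D3,P3,'wr now')
cam=e.look
A=cv2.resize(im2[190:340,290:530],(640,400),interpolation=cv2.INTER_CUBIC);save('final1',A)
h=np.c_[(cloud(P,D)[D>0]*1000)];d=h[:,:2]-H;w=np.c_[d@ex,d@ey,h[:,2]];w=w[(w[:,2]>158)&(w[:,2]<178)&(np.hypot(w[:,0]-20,w[:,1]+165)<75)]
if len(w)>5:print('crank',len(w),cv2.minEnclosingCircle(w[:,:2].astype(np.float32)))
goal([426.1,148.2,220],101.3);goal([426.1,148.2,78],101.3)
E
python3 m.py
```

```text
20.25 [ 0.61294896 -0.00403012  0.2491422 ] [-0.48  0.3   0.52  1.48 -0.15  1.39  0.05]
before j- 38 [-27.5 -37.9  96.8 -44.  -30. ]
before j+ 42 [ 65.7 -37.8  97.2 -44.4 -29.5]
before f- 41 [-27.3 135.1  97.2 128.3 142.9]
before f+ 43 [ 65.4 135.2  95.5 129.  142.3]
now j- 50 [-27.1  27.2  96.2  18.3  42.6]
now j+ 41 [65.6 25.5 96.4 19.1 32.7]
now f- 37 [-29.  135.9  96.8 123.  143.3]
now f+ 35 [ 66.9 136.9  97.3 130.4 144.1]
sc before j- 41 [-21.4 -39.1  94.6 -45.6 -31.3]
sc before j+ 40 [ 72.2 -38.9  94.3 -44.7 -31.6]
sc before f- 25 [-20.6 133.8  93.5 129.6 139.4]
sc before f+ 40 [ 72.2 134.2  94.7 128.4 140.9]
sc now j- 25 [-20.1  22.4  93.8  17.6  27.8]
sc now j+ 86 [69.8 28.5 94.3 16.5 43.4]
sc now f+ 46 [ 72.6 133.1  93.4 116.5 141.8]
[426.1, 148.2, 220] rot [-0.   0.  78.7] pos [ 151.7 -185.    24.6]
[426.1, 148.2, 78] rot [-0.   0.  78.7] pos [ 151.7 -185.   166.6]
```

View pics/final1.png

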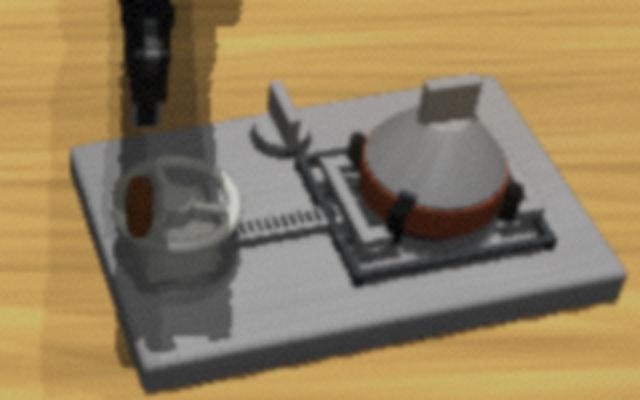

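The view shows the pot seated between all four posts: jaw posts at (357,148) and (402,215), a fence post at (513,200). The handle is upright, and the knob bar at (283,115) is still along hob x. Now the knob.

jog_arm(
  rot=[
    [0, 0, -9],
    [0, 0, -19],
    [0, 0, -29],
    [0, 0, -39],
    [0, 0, -49],
    [0, 0, -59],
    [0, 0, -69],
    [0, 0, -79],
    [0, 0, -89],
    [0, 0, -99],
    [0, 0, -101.3],
    [0, 0, -101.3],
    [0, 0, -101.3],
  ],
  delta_pos=[
    [10, -12, 0],
    [28, -34, 0],
    [46, -56, 0],
    [64, -78, 0],
    [82, -100, 0],
    [100, -122, 0],
    [118, -144, 0],
    [136, -166, 10],
    [150, -183, 30],
    [152, -185, 50],
    [152, -185, 65],
    [152, -185, 65],
    [152, -185, 65],
  ],
  hand=[50, 50, 50, 50, 50, 50, 50, 50, 50, 50, 50, 50, 50],
)

```text
t: 22.02
eef_pos: [0.4264, 0.1484, 0.18]
eef_rot: [0.306, -3.127, 0.0]
contact_force: [-0.5, -0.1, 0.5]
width: 0.587
grasp_force: 0.0
```

```bash
cat > n.py <<'E'
from e import *
s=state();print(s['t'],s['eef_pos'],s['qpos'].round(2),s['contact_force'].round(1))
for cam in('wrist','top'):
    im,h=look(cam)
    w=h[(np.hypot(h[:,0]+100,h[:,1]+20)<45)&(h[:,2]>80)&(h[:,2]<97)]
    if len(w)>5:
        r=cv2.minAreaRect(w[:,:2].astype(np.float32));q=H+r[0][0]*ex+r[0][1]*ey;print(cam,len(w),r,q,np.median(w[:,2]))
goal([427,148.5,79],101.3)
E
python3 n.py
```

```text
22.025 [0.42643664 0.14838838 0.17995784] [-0.69 -0.04  0.25  1.96  0.01  1.21  1.32] [-0.5 -0.1  0.5]
wrist 1564 ((-98.29005432128906, -18.825666427612305), (12.91968059539795, 59.033241271972656), 89.82864379882812) [427.52391169 149.73118812] 90.8551628397351
top 42 ((-101.25181579589844, -19.81987762451172), (57.71760177612305, 11.118258476257324), 0.8650798201560974) [424.81519154 148.17448581] 89.4195888838133
[427, 148.5, 79] rot [ 0.   0.  -0.1] pos [-2.000e-01 -1.000e-01  1.012e+02]
```

jog_arm(
  rot=[
    [0, 0, 0],
    [0, 0, 0],
    [0, 0, 0],
    [0, 0, 0],
    [0, 0, 0],
    [0, 0, 0],
    [0, 0, 0],
    [0, 0, 0],
    [0, 0, 0],
  ],
  delta_pos=[
    [0, 0, 35],
    [0, 0, 75],
    [0, 0, 95],
    [0, 0, 100],
    [0, 0, 100],
    [0, 0, 100],
    [0, 0, 100],
    [0, 0, 100],
    [0, 0, 100],
  ],
  hand=[50, 50, 50, 50, 0, 0, 0, 0, 0],
  grip_force=45,
)

```text
t: 23.25
eef_pos: [0.4265, 0.1485, 0.0798]
eef_rot: [-0.308, 3.126, 0.0]
contact_force: [-0.3, 0.3, -0.4]
width: 0.003
grasp_force: 0.0
```

```bash
python3 -c "
from h import *
a,_=camera('scene');b,_=camera('wrist')
A=cv2.resize(a[190:290,350:450],(390,390),interpolation=cv2.INTER_CUBIC)
B=cv2.resize(b[100:450,140:490],(390,390))
save('grip2',np.hstack([A,B]));s=state();print(s['contact_force'],s['width'],s['grasp_force'],s['t'])"
```

```text
[-0.25090024 -0.45080303  0.45050033] -0.0038149809270777236 0.0 23.35
```

View pics/grip2.png

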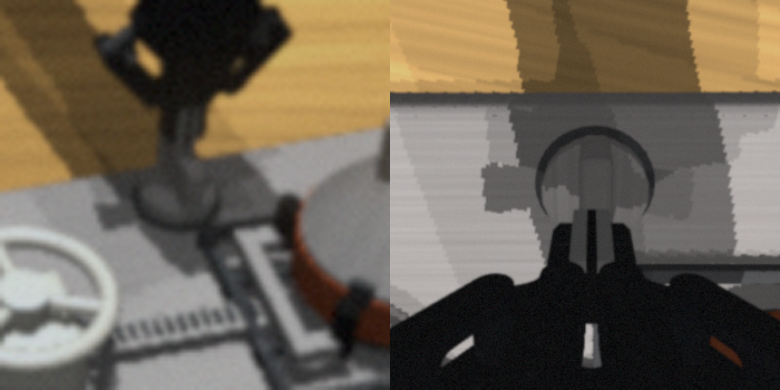

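The fingers shut on nothing, so I check where the fingertips really are in the tool frame from the wrist depth.

```bash
python3 -c "
from h import *
P=camera_params('wrist');im,D=camera('wrist');p,r=tool()
c=cloud(P,D)
t=r.inv().apply((c.reshape(-1,3)-p))*1000;t=t.reshape(c.shape)
for v in range(190,440,12):
    print(v,[(u,*t[v,u].round(0).astype(int).tolist(),int(im[v,u].mean())) for u in (290,308,319,332,350) if D[v,u]>0])
w=c.reshape(-1,3)*1000;w=w[np.hypot(w[:,0]-426.5,w[:,1]-148.5)<40]
print(np.histogram(w[:,2],bins=range(36,130,6)))
"
```

```text
190 [(290, 38, -17, 48, 63), (308, 38, -7, 48, 62), (319, 38, -1, 48, 65), (332, 38, 6, 47, 64), (350, 38, 16, 49, 66)]
202 [(290, 33, -17, 40, 75), (308, 33, -7, 39, 77), (319, 33, -1, 38, 75), (332, 33, 6, 39, 76), (350, 33, 15, 39, 88)]
214 [(290, 26, -17, 39, 73), (308, 27, -7, 38, 66), (319, 27, -1, 37, 37), (332, 27, 6, 37, 37), (350, 26, 15, 39, 89)]
226 [(290, 21, -17, 36, 34), (308, 22, -7, 31, 61), (319, 27, -1, 13, 63), (332, 28, 5, 13, 62), (350, 21, 15, 36, 43)]
238 [(290, 17, -16, 26, 59), (308, 17, -7, 25, 74), (319, 27, -1, -4, 63), (332, 28, 4, -6, 63), (350, 17, 14, 25, 73)]
250 [(290, 11, -16, 24, 74), (308, 11, -7, 25, 74), (319, 24, -1, -11, 73), (332, 25, 4, -12, 75), (350, 11, 15, 24, 75)]
262 [(290, 5, -16, 24, 77), (308, 5, -7, 24, 73), (319, 19, -1, -11, 75), (332, 19, 4, -11, 77), (350, 5, 15, 24, 72)]
274 [(290, -2, -17, 25, 105), (308, -3, -7, 25, 76), (319, 14, -1, -12, 75), (332, 14, 4, -12, 78), (350, -3, 15, 25, 73)]
286 [(290, -9, -17, 24, 102), (308, -10, -7, 25, 98), (319, 8, -1, -12, 74), (332, 8, 4, -11, 73), (350, -9, 15, 24, 87)]
298 [(290, -16
[... 939 characters left out ...]
6)]
394 [(290, 16, -8, -84, 17), (308, -3, -4, -63, 19), (319, -92, -2, 39, 185), (332, -3, 3, -62, 6), (350, 16, 6, -85, 19)]
406 [(290, 17, -7, -89, 10), (308, -8, -4, -62, 13), (319, -100, -2, 39, 179), (332, -9, 3, -61, 19), (350, 18, 6, -90, 20)]
418 [(290, 16, -7, -91, 10), (308, -9, -4, -66, 16), (319, -109, -2, 38, 156), (332, -9, 3, -66, 13), (350, 17, 6, -93, 10)]
430 [(290, 16, -7, -95, 12), (308, 9, -3, -88, 15), (319, 9, -1, -88, 37), (332, 10, 2, -89, 11), (350, 16, 5, -95, 13)]
(array([5097, 2094,  310, 3687,   94,   93,  116,  119,  392, 1156,  221,
        496,  561,  620,  658]), array([ 36,  42,  48,  54,  60,  66,  72,  78,  84,  90,  96, 102, 108,
       114, 120, 126]))
```

Wrist depth puts the shut fingertips at tool z ≈ −27 (world z ≈ 106), above the bar top at 91. The fingers therefore end well short of where the reported TCP suggests. I cross-check with the scene camera while opening.

jog_arm(
  rot=[
    [0, 0, 0],
    [0, 0, 0],
    [0, 0, 0],
    [0, 0, 0],
  ],
  delta_pos=[
    [0, 0, 0],
    [0, 0, 0],
    [0, 0, 0],
    [0, 0, 0],
  ],
  hand=[40, 40, 40, 40],
)

```text
t: 23.9
eef_pos: [0.4264, 0.1485, 0.0797]
eef_rot: [-0.308, 3.126, 0.0]
contact_force: [-0.6, -0.2, -0.1]
width: 0.469
grasp_force: 0.0
```

```bash
cat > f.py <<'E'
from h import *
p,r=tool();s=state();print(s['t'],p,s['width'],s['contact_force'].round(1),s['qpos'].round(2))
for cam in('scene','wrist'):
    P=camera_params(cam);im,D=camera(cam);c=cloud(P,D)
    t=r.inv().apply(c.reshape(-1,3)-p)*1000;rgb=im.reshape(-1,3).astype(int)
    k=(D.reshape(-1)>0)&(abs(t[:,0])<25)&(abs(t[:,1])<60)&(t[:,2]>-120)&(t[:,2]<45)
    t,q=t[k],rgb[k]
    for a in range(-100,45,8):
        w=t[(t[:,2]>=a)&(t[:,2]<a+8)]
        if len(w)>3:
            y=np.histogram(w[:,1],bins=[-60,-45,-35,-25,-15,-7,7,15,25,35,45,60])[0];print(cam,a,y,'x',w[:,0].min().round(),w[:,0].max().round())
E
python3 f.py
```

```text
23.9 [0.42640562 0.14847426 0.07970611] 0.46892782138477646 [-0.6 -0.2 -0.1] [-0.68  0.08  0.26  2.08 -0.03  0.99  1.35]
scene -100 [ 9  0  6 11  5 13  8  5  2  2 23] x -23.0 4.0
scene -92 [ 9  0 14 10  2  7 11  9  0  5 19] x -23.0 15.0
scene -84 [16  0 20  7  0  0  2  5  2 10 13] x -18.0 14.0
scene -76 [12  7 17  4  0  0  0  6  4 28 12] x -17.0 18.0
scene -68 [ 8 12 21  5  0  0  0 14 12 12  6] x -16.0 14.0
scene -60 [ 0  6  6  1  0  0  0 13  3  3  0] x -14.0 13.0
scene -52 [ 0  3  8  4  0  0  0 16  2  0  0] x -14.0 12.0
scene -44 [ 0  0 14  5  0  0  0 13  4  0  0] x -17.0 10.0
scene -36 [ 0  3 14  5  0  0  0 16  7  0  0] x -15.0 8.0
scene -28 [ 0  0 11  3  0  0  0 15  3  0  0] x -14.0 11.0
scene -20 [ 0  0  2  0  1 12  0  9  0  0  0] x -24.0 24.0
scene -12 [ 0  0  1  0  4 55  1  0  0  0  0] x -25.0 24.0
scene -4 [ 0  0  0  0  4 15  0  0  0  0  0] x -21.0 23.0
scene 4 [ 0  0  0  0  6 14  0  0  0  0  0] x -22.0 24.0
scene 12 [ 0  0  0  0  2 12  0  0  0  0  0] x -21.0 24.0
scene 20 [ 0  0  3 28 37 14  4 13  0  0  0] x -25.0 22.0
scene 28 [ 5  4 11 19  5  2  3  6  2  3  5] x -25.0 24.0

[... 555 characters left out ...]
 14.0
wrist -52 [  0   0 160 447   0   0   0 508 115   0   0] x -12.0 11.0
wrist -44 [  0   0 253 352   0   0   0 384 212   0   0] x -12.0 11.0
wrist -36 [  0   0 228 288   0   0   0 337 191   0   0] x -13.0 11.0
wrist -28 [  0   0 149 253   0   0   0 274 114   0   0] x -12.0 11.0
wrist -20 [  0   0   7  80   0 483   0  86   4   0   0] x -25.0 25.0
wrist -12 [   0    0    0    0    0 2465  107    0    0    0    0] x -25.0 25.0
wrist 4 [0 0 0 0 0 3 2 0 0 0 0] x 25.0 25.0
wrist 20 [   0    0    0  892 1215   94  912 1121   58    0    0] x -25.0 23.0
wrist 28 [  0   0  53  86  82  22  60 102  66   0   0] x -19.0 25.0
wrist 36 [2246 1403 1271  449  114   72   99  318 1083 1428 2256] x -25.0 25.0
```

Both cameras agree that the fingertips end near tool z −18 to −27, so I must go about 28 mm lower to hold the bar. The palm will still clear the bar top.

jog_arm(
  rot=[
    [0, 0, 0],
    [0, 0, 0],
    [0, 0, 0],
    [0, 0, 0],
    [0, 0, 0],
    [0, 0, 0],
    [0, 0, 0],
    [0, 0, 0],
  ],
  delta_pos=[
    [0, 0, 10],
    [0, 0, 20],
    [0, 0, 28],
    [0, 0, 28],
    [0, 0, 28],
    [0, 0, 28],
    [0, 0, 28],
    [0, 0, 28],
  ],
  hand=[40, 40, 40, 40, 0, 0, 0, 0],
  grip_force=50,
)

```text
t: 25.0
eef_pos: [0.4264, 0.1499, 0.0522]
eef_rot: [-0.31, 3.126, 0.003]
contact_force: [-1.6, 4.4, 1.3]
width: 0.142
grasp_force: 50.3
```

jog_arm(
  rot=[
    [0, 0, 6],
    [0, 0, 14],
    [0, 0, 22],
    [0, 0, 30],
    [0, 0, 38],
    [0, 0, 46],
    [0, 0, 54],
    [0, 0, 62],
    [0, 0, 67],
    [0, 0, 70],
    [0, 0, 72],
    [0, 0, 72],
  ],
  delta_pos=[
    [0, 0, 0],
    [0, 0, 0],
    [0, 0, 0],
    [0, 0, 0],
    [0, 0, 0],
    [0, 0, 0],
    [0, 0, 0],
    [0, 0, 0],
    [0, 0, 0],
    [0, 0, 0],
    [0, 0, 0],
    [0, 0, 0],
  ],
  hand=[0, 0, 0, 0, 0, 0, 0, 0, 0, 0, 0, 0],
)

```text
t: 26.5
eef_pos: [0.4269, 0.1517, 0.0523]
eef_rot: [1.581, 2.714, 0.006]
contact_force: [1.9, 12.9, -6.4]
width: 0.14
grasp_force: 65.2
```

```bash
cat > q.py <<'E'
from e import *
s=state();p,r=tool();y=r.apply([0,1,0]);print(s['t'],p,s['contact_force'].round(1),s['ft_torque'].round(3),s['width'],s['grasp_force'],'tool y',np.degrees(np.arctan2(y[1],y[0])),'turned',101.3-np.degrees(np.arctan2(y[1],y[0])))
im,h=look('wrist')
w=h[(np.hypot(h[:,0]+100,h[:,1]+20)<40)&(h[:,2]>82)&(h[:,2]<95)]
if len(w)>20:print(len(w),cv2.minAreaRect(w[:,:2].astype(np.float32)))
E
python3 q.py
```

```text
26.5 [0.42693696 0.15171648 0.05234313] [ 1.9 12.9 -6.4] [ 2.474 -0.322  1.57 ] 0.13966800022240153 65.18268022220582 tool y 29.537912791487578 turned 71.76208720851241
6321 ((-95.69396209716797, -16.161331176757812), (36.343746185302734, 57.87281799316406), 41.78035354614258)
```

The torque of 1.6 N m against 0.1 N m for the spring alone means the knob is on its stop. Turning back with the spring, then releasing.

jog_arm(
  rot=[
    [0, 0, -6],
    [0, 0, -14],
    [0, 0, -22],
    [0, 0, -30],
    [0, 0, -38],
    [0, 0, -46],
    [0, 0, -54],
    [0, 0, -62],
    [0, 0, -68],
    [0, 0, -70],
    [0, 0, -70],
    [0, 0, -70],
    [0, 0, -70],
    [0, 0, -70],
    [0, 0, -70],
    [0, 0, -70],
    [0, 0, -70],
    [0, 0, -70],
  ],
  delta_pos=[
    [0, 0, 0],
    [0, 0, 0],
    [0, 0, 0],
    [0, 0, 0],
    [0, 0, 0],
    [0, 0, 0],
    [0, 0, 0],
    [0, 0, 0],
    [0, 0, 0],
    [0, 0, 0],
    [0, 0, 0],
    [0, 0, 0],
    [0, 0, 0],
    [0, 0, -10],
    [0, 0, -40],
    [0, 0, -90],
    [0, 0, -140],
    [0, 0, -140],
  ],
  hand=[0, 0, 0, 0, 0, 0, 0, 0, 0, 0, 50, 50, 50, 50, 50, 50, 50, 50],
)

```text
t: 28.8
eef_pos: [0.4284, 0.1493, 0.196]
eef_rot: [-0.252, 3.125, 0.005]
contact_force: [-0.6, -1.1, -0.6]
width: 0.585
grasp_force: 0.0
```

```bash
python3 n.py; python3 j.py; python3 m.py; python3 b.py >/dev/null; python3 - <<'E'
from h import *
P=camera_params('top');im,D=camera('top');C=cloud(P,D)*1000
for n,(u0,u1,v0,v1,z0,z1) in dict(jar=(430,485,170,222,160,180),mill=(500,550,225,265,200,250)).items():
    c=C[v0:v1,u0:u1].reshape(-1,3);c=c[(c[:,2]>z0)&(c[:,2]<z1)];print(n,len(c),c.mean(0) if len(c) else '')
s,_=camera('scene');save('fin',np.hstack([cv2.resize(im[150:320,110:340],(400,296)),cv2.resize(s[180:340,290:506],(400,296))]))
E
```

```text
28.8 [0.42844118 0.1492752  0.19603908] [-0.7  -0.05  0.26  1.94  0.01  1.24  1.29] [-0.6 -1.1 -0.6]
wrist 1385 ((-98.13800048828125, -19.024608612060547), (12.571488380432129, 59.33192443847656), 88.15096282958984) [427.71208638 149.56599537] 90.83507997639123
top 54 ((-101.05345153808594, -20.64607810974121), (12.864116668701172, 58.582881927490234), 84.91478729248047) [425.17200505 147.40335694] 89.28813134624359
[427, 148.5, 79] rot [ 0.   0.1 -2.1] pos [-4.000e-01 -1.000e-01  1.131e+02]
28.9 [0.42650308 0.14845684 0.19213534] [-0.7  0.3 -0.8] [-0.04  0.03  0.03] 0.5864972423026139
jaw- 0 
jaw+ 42 [20.1 22.8 26.  28.2 32. ]
fence- 0 
handle ((18.69428825378418, 81.23959350585938), (49.31232452392578, 13.909323692321777), 88.49211120605469)
cone 231 [20.3 82. ]
28.95 [0.42600937 0.14821904 0.19123547] [-0.7  -0.05  0.26  1.95  0.01  1.24  1.29]
before j- 38 [-27.5 -37.9  96.8 -44.  -30. ]
before j+ 42 [ 65.7 -37.8  97.2 -44.4 -29.5]
before f- 41 [-27.3 135.1  97.2 128.3 142.9]
before f+ 43 [ 65.4 135.2  95.5 129.  142.3]
now j+ 42 [65.9 25.2 96.1 17.7 32.5]
now f+ 35 [ 66.8 136.7  97.7 130.8 143.8]
sc before j- 41 [-21.4 -39.1  94.6 -45.6 -31.3]
sc before j+ 40 [ 72.2 -38.9  94.3 -44.7 -31.6]
sc before f- 25 [-20.6 133.8  93.5 129.6 139.4]
sc before f+ 40 [ 72.2 134.2  94.7 128.4 140.9]
sc now j- 31 [-21.   22.1  93.3  15.6  28.4]
sc now j+ 86 [70.2 28.4 94.5 15.8 44.4]
sc now f+ 43 [ 72.5 133.9  93.7 118.5 142.5]
wr now j- 99 [-27.   20.   93.4  18.2  23.2]
wr now j+ 205 [64.5 23.5 94.9 17.8 30.4]
wr now f- 545 [-26.9 133.9  95.7 115.9 143.7]
crank 95 ((50.36924743652344, -205.76112365722656), 11.495997428894043)
[426.1, 148.2, 220] rot [-0.  -0.1 -2. ] pos [ -0.3   0.  -29.3]
[426.1, 148.2, 78] rot [-0.  -0.1 -2. ] pos [-5.000e-01  1.000e-01  1.127e+02]
jar 882 [ 591.28201893 -320.16477318  170.57940711]
mill 426 [ 482.65091651 -442.95194449  225.46379596]
```

View pics/fin.png

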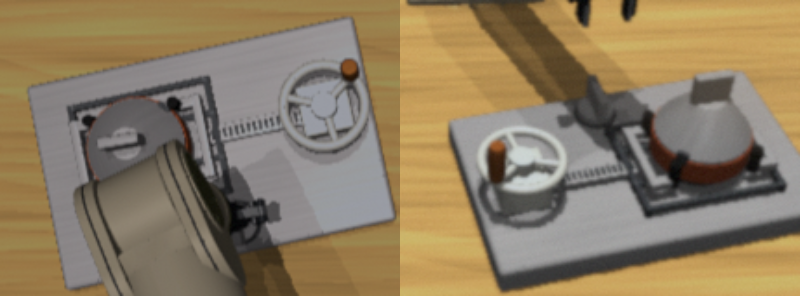

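The final view shows the pot upright between the posts (scene half, about (703,140)), the knob back at rest (595,105) and the gripper clear. The jar and mill have not moved. Handing in.

```bash
python3 -c "
from h import *
print(job_done())"
```

```text
the job is handed in; nothing more can be done
None
```

The job is handed in: the tagine stands upright on the pan support, clamped by the crank with the jaw spring compressed an estimated 2–3 mm of its 4 mm; the spark knob was twisted to its stop and is back at rest, and the jar and mill did not move.

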